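# Put the tall guard comb away in the sliding-cover clipper case

### The arm

A 6-joint arm with a two-finger parallel gripper is mounted at the origin on the work surface. World frame = base frame: x ahead of the robot, y to its left, z up, the work surface at z = 0. Lengths are in m, angles in rad, forces in N, time in s.
With the tool pointing down it reaches from about 0.425 to 0.95 m from the base axis. Payload 3.5 kg.
Tool frame: the origin (TCP) lies between the finger pads; the fingertips stand 17 mm ahead of it and the grasp point (between the pads) lies 2 mm behind it (ctrl.tip_reach is the distance from the TCP to the fingertips, in m); z points along the fingers, y is the direction in which the jaws open and shut (so a half turn about z gives the same grasp; the last joint's range is limited). The gripper opens to 85 mm and grips with 20 to 120 N. Pads are 22 mm wide; open, the fingers measure 114 mm over their backs; the gripper's body (76 mm by 85 mm) begins 54 mm behind the grasp point. The pads swing forward as they close: fully open they stand 13 mm farther back than shut.
Start: joints at [1.046, 0.286, 1.577, -0, 1.279, -0.15], TCP at [0.247, 0.628, 0.248] pointing down, gripper open.
Joint ranges: [-2.77, 2.77], [-0.9, 2.22], [0.21, 2.48], [-1.53, 4.67], [0.24, 2.81], [-2.84, 2.84]. Speed limits (rad/s): [2.79, 2.79, 3.14, 3.14, 3.14, 3.14].

### API

Orientations are given as a unit quaternion [x, y, z, w].
In Python, from plant import monitor, imaging, workorder, ctrl gives the robot as it stands.
- The arm moves only by the tool send_rows, never from a script. Its argument "rows" is a list of rows, each a list of 4 numbers: the shift along the world's x, y, z normalised to -1 to 1, where 1 is 0.3 m, then the turn about the world's z normalised to -1 to 1, where 1 is 360 degrees. A call has 1 to 20 rows; each row is the pose to reach, as a shift and turn from the pose commanded when the call began, turning the shorter way round; what a row does not reach only later rows make up. A row lasts 1/8 s, in which the tool goes at most 62.5 mm and 10.7 degrees, less where a joint would pass 70% of its speed; a pose out of reach is approached as far as the arm can. A call with a number of a shift or a turn outside -1 to 1 is refused whole. A call with a gripper value outside its range is refused whole. "jaw" is the closure, from 0 (fully open) to 1 (shut), set as the call begins (left out, the last holds). The fingers move at their own pace and stop on an object; "newtons" is the grip in N (left out, the last holds). Time passes only in rows, so rows that repeat a pose let the fingers close. It gives the time, the measured TCP pose, the force and the opening at its end, in the units of the state.
- monitor.get_state(): the state, without advancing time (a new reading comes with each control period).
- imaging.read_camera(name): name is "scene" or "side" or "wrist"; returns the picture (400x640x3 uint8, red, green, blue); there is no depth.
- imaging.calibration(name): a dict with "intrinsics" (3x3 intrinsics, pixels), "cam_to_world" (4x4, takes a point from camera to world coordinates). Camera axes: x right, y up, looking along -z (the intrinsics and any distortion apply to the point x, -y, -z); pixel columns grow to the right and rows downward; lengths in m; the calibration is good to about 2 mm. A picture is of the moment at which its call begins: read the wrist's pose just before it. calibration takes no time and is no camera call; for the wrist camera it gives the pose at the moment of the call.
- workorder.sign_off(): hands the job in, once; it reports no verdict.
The state is a dict: "time": time; "qpos": joint angles; "dq": joint speeds; "joint_efforts": joint torques, N m; "eef_pos": TCP position; "tcp_rot": TCP orientation; "contact_force": force on the tool from outside, world axes, zero at the start; "wrist_torque": the same for the moment, N m; "opening": opening from 0.0 (shut) to 1.0 (fully open).
Only numpy, scipy, OpenCV 4.12 (cv2) and the standard library are available. Lean on these libraries where they do the work, as an engineer would, in place of code of your own. Each camera call takes 0.05 s, during which the arm holds its last target.

### The job

Slide the cover of the white clipper-kit case all the way back, stand the taller of the two guard combs upright on the floor of the case, let go of it, and slide the cover fully shut again. Leave the shorter guard comb where it is.

Things in the scene. Friction and masses are not known exactly. Their poses are not given: they have to be found in the camera images.
- case: White open-topped plastic kit case, fixed on a yellow step stool whose flat top is 120 mm above the work surface. Outside 110 mm (its x) by 210 mm (its y) by 58 mm high; walls 5 mm, inner floor 5 mm above its underside; inside 100 by 200 mm and 45 mm deep from the floor to the cover's underside. Origin: centre of its underside; z up. The cover opens towards the case's +y and shuts towards its -y. The case may be turned up to 20 degrees.
- cover (a joint): Flat grey sliding cover of the case, 5 mm thick, top face 55 mm above the case's underside; it runs in the side rails. Value in m: 0 = fully shut (a hard stop), 0.12 = fully back (a hard stop), when it overhangs the case's +y end and the inside is open from case y = -100 mm to y = +20 mm, over the full 100 mm width. It may start up to 25 mm open. It slides with light friction (about 1.5 N) and stays where it is left.
- cover_bar (a point): Centre of the top of the raised grip bar on the cover. The bar is 60 mm long (along case x), 12 mm thick (along case y, the sliding direction) and 20 mm high above the cover; it moves with the cover and lies at case x = 0, y = -45 mm + the cover's value, top 75 mm above the case's underside.
- guard_tall: The taller green plastic guard comb for the clipper, a block of upright teeth on a frame, standing on the stool: 34 mm (its x) by 50 mm (its y) by 36 mm high, 35 g or so. Origin: centre of its underside, z up. It may start in any of three spots on the stool's right part, turned up to 35 degrees; grip it across the 34 mm.
- guard_short: The shorter guard comb, same plastic and outline (34 by 50 mm) but only 16 mm high; origin: centre of its underside, z up. It stays where it is. A round aluminium tin 60 mm wide and 24 mm high, a black clipper and a flat steel comb also lie about on the stool's right part.

How it is judged:
On the way, in this order (a step that is already met when the one before it is completed fails the run):
1. the cover is slid back (value of joint cover above 0.1 m), for 0.2 s.
2. the tall guard comb stands let go on the floor of the open case (value of joint cover above 0.08 m and x of guard_tall in the frame of case between -0.045 and 0.045 m and y of guard_tall in the frame of case between -0.095 and 0.095 m and z of guard_tall in the frame of case between 0 and 0.012 m and angle between guard_tall's own z axis and vertical below 0.26 rad and contact force between guard_tall and the fingers below 0.1 N), for 0.2 s.
At the end, for the whole second after the job is handed in: The cover is shut to within 10 mm, the tall guard comb stands at rest on the case's floor inside it (underside within 7 mm of the floor, tilted less than 15 degrees), and the short guard comb is within 30 mm of where it started (value of joint cover below 0.01 m and x of guard_tall in the frame of case between -0.045 and 0.045 m and y of guard_tall in the frame of case between -0.095 and 0.095 m and z of guard_tall in the frame of case between 0 and 0.012 m and angle between guard_tall's own z axis and vertical below 0.26 rad and linear speed of guard_tall below 0.02 m/s and distance of guard_short from where it was at the start of the episode below 0.03 m); the robot touches nothing.
It fails at once if the short guard comb is moved by more than 30 mm (distance of guard_short from where it was at the start of the episode above 0.03 m).
It also fails if it takes over 64 s, if anything falls off the work surface, if the arm or the gripper's body presses on something with over 40 N, if the wrist force passes 120 N, or if a joint passes its speed limit or range.

## Working session

There is one attempt and no reset: what is moved stays moved. The work goes in short steps, Python scripts to look and compute and a tool call to move; the robot and the scene stay as the last step left them, time stands still between calls to the robot, and variables do not carry over. Pictures are saved under pics/ and viewed, and the job is handed in when it is done.

Besides the shell and the picture viewer there is one more tool, called after "Call:" as name(argument=value, ...) on one line, values as JSON. send_rows: Moves the arm, as the interface text tells. Scaled input: -1 to 1 covers 0.3 m each way for a shift and 360 degrees each way for a turn. Its arguments: {"type":"object","properties":{"rows":{"type":"array"},"jaw":{"type":"number"},"newtons":{"type":"number"}},"required":["rows"]}

```bash
mkdir -p pics; ls; python3 - <<'E'
from plant import monitor, imaging, workorder, ctrl
import cv2
s=monitor.get_state();print(s, ctrl.tip_reach)
for n in ("scene","side","wrist"):
    c=imaging.calibration(n);print(n,c)
    cv2.imwrite(f"pics/{n}0.png",imaging.read_camera(n)[:,:,::-1])
E
```

```text
pics
{'time': 0.0, 'qpos': array([ 1.04601540e+00,  2.87180633e-01,  1.57819840e+00,  1.46565175e-05,
        1.27863891e+00, -1.49990841e-01]), 'dq': array([ 0.00077893, -0.00090283,  0.00020124, -0.00035333,  0.00077457,
        0.00161402]), 'joint_efforts': array([-6.12065724e-04, -4.05984950e+01, -2.92626590e+01, -1.32051455e-04,
        5.69854121e-03, -2.82560002e-07]), 'eef_pos': array([0.24674417, 0.62760337, 0.24692559]), 'tcp_rot': array([ 1.86302122e-01,  9.82491755e-01, -1.14195401e-03, -4.08029881e-04]), 'contact_force': array([0.36740094, 0.03784276, 0.06224282]), 'wrist_torque': array([-0.00727318,  0.03608076, -0.07079479]), 'opening': 0.9993553212173246} 0.017
scene {'intrinsics': array([[416.24179304,   0.        , 312.59631011],
       [  0.        , 416.24179304, 200.92616845],
       [  0.        ,   0.        ,   1.        ]]), 'cam_to_world': array([[ 0.5279877 , -0.73066248,  0.43285255,  0.83674784],
       [ 0.84913257,  0.44564753, -0.28349982, -0.24920796],
       [ 0.01424301,  0.51723361,  0.85572573,  0.76998436],
       [ 0.        ,  0.        ,  0. 
[... 199 characters left out ...]
 'cam_to_world': array([[-0.98148425,  0.11378489, -0.15408331,  0.41790497],
       [-0.19046425, -0.49451227,  0.84804539,  0.49215742],
       [ 0.02029866,  0.86169056,  0.50702796,  0.52441878],
       [ 0.        ,  0.        ,  0.        ,  1.        ]])}
wrist {'intrinsics': array([[323.00891658,   0.        , 320.15373014],
       [  0.        , 323.00891658, 200.33589057],
       [  0.        ,   0.        ,   1.        ]]), 'cam_to_world': array([[ 0.36474083, -0.87978019, -0.30487857,  0.1697046 ],
       [ 0.93110752,  0.34403222,  0.12116364,  0.65989347],
       [-0.00170932, -0.32806805,  0.94465254,  0.37372876],
       [ 0.        ,  0.        ,  0.        ,  1.        ]])}
```

View pics/scene0.png

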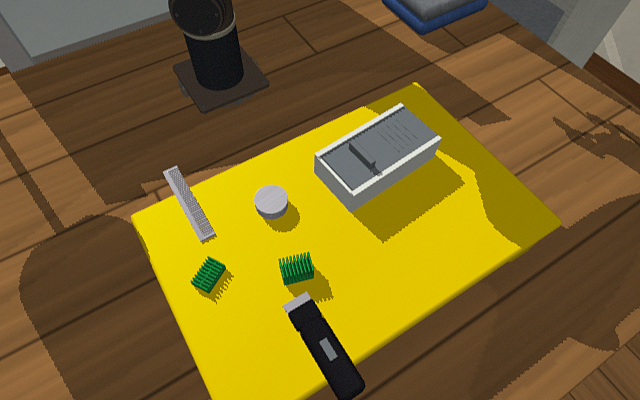

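View pics/side0.png

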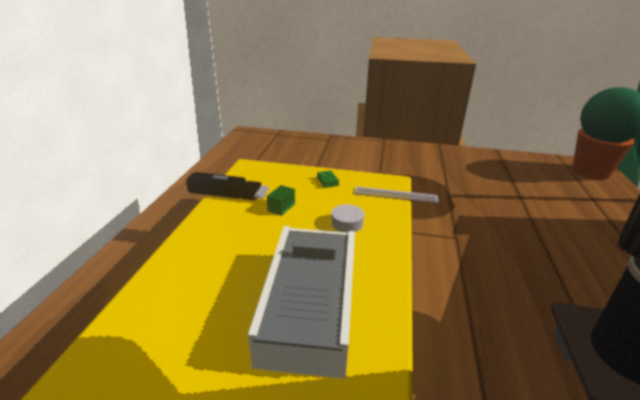

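View pics/wrist0.png

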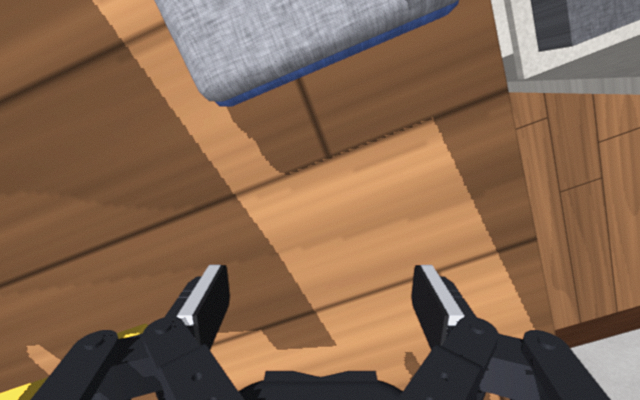

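The scene picture shows the case with its bar near (365,157), the cover almost shut and opening toward upper right. The tall comb appears to be at (296,270) and the short one at (208,275), with the clipper next to the tall one. I'll enlarge crops to measure them.

```bash
python3 - <<'E'
import cv2
a=cv2.imread("pics/scene0.png")
cv2.imwrite("pics/c1.png",cv2.resize(a[90:220,300:460],None,fx=5,fy=4.6,interpolation=cv2.INTER_CUBIC)[:, :])
cv2.imwrite("pics/c2.png",cv2.resize(a[230:320,180:340],None,fx=5,fy=5,interpolation=cv2.INTER_CUBIC))
b=cv2.imread("pics/side0.png")
cv2.imwrite("pics/c3.png",cv2.resize(b[160:260,240:380],None,fx=5,fy=5,interpolation=cv2.INTER_CUBIC))
E
```

```text
(no output)
```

View pics/c1.png

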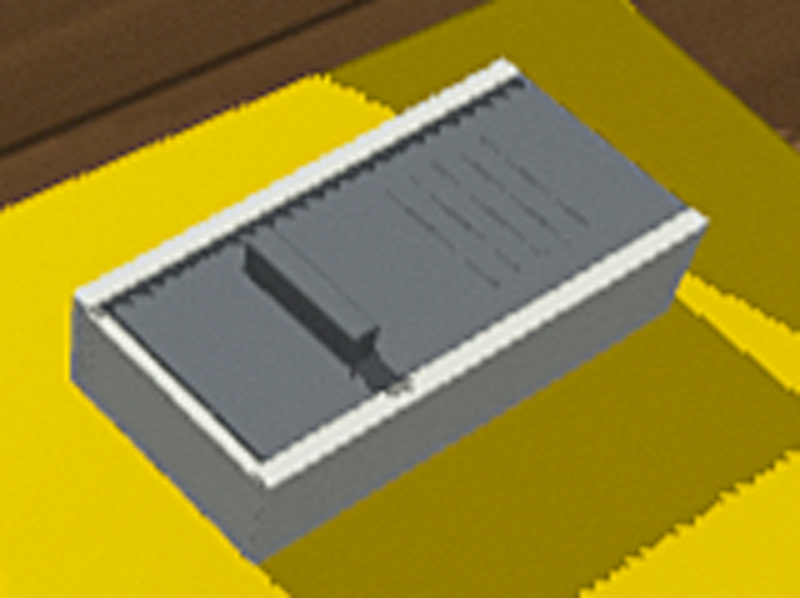

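View pics/c2.png

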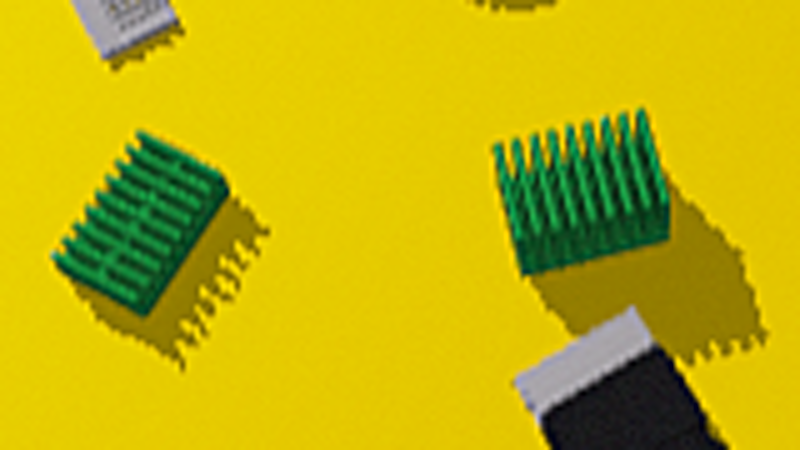

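View pics/c3.png

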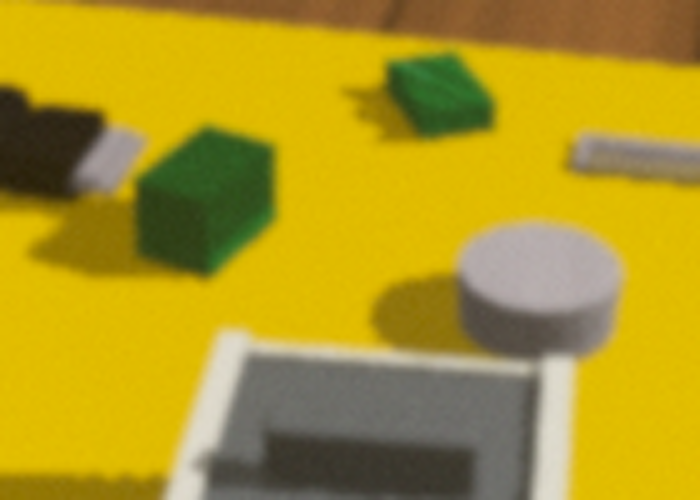

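```bash
cat > h.py <<'E'
import numpy as np, cv2
from scipy.optimize import least_squares
from plant import imaging
def proj(cal,P):
    K=cal["intrinsics"];T=np.linalg.inv(cal["cam_to_world"])
    p=np.asarray(P)@T[:3,:3].T+T[:3,3]
    q=np.c_[p[:,0],-p[:,1],-p[:,2]]@K.T
    return q[:,:2]/q[:,2:]
def ray(cal,px,z):
    K=cal["intrinsics"];T=cal["cam_to_world"]
    d=np.linalg.inv(K)@np.r_[px,1];d=T[:3,:3]@(d*[1,-1,-1]);o=T[:3,3]
    return o+d*(z-o[2])/d[2]
def R(a): return np.array([[np.cos(a),-np.sin(a),0],[np.sin(a),np.cos(a),0],[0,0,1]])
def fit(views,x0):
    # views: list (cal, local pts Nx3, px Nx2); pose x,y,yaw with z=.12
    def f(v): return np.concatenate([(proj(c,np.asarray(L)@R(v[2]).T+[v[0],v[1],.12])-px).ravel() for c,L,px in views])
    r=least_squares(f,x0);return r.x,np.abs(r.fun).reshape(-1,2).round(1)
E
python3 - <<'E'
from h import *
S=imaging.calibration("scene");D=imaging.calibration("side")
c1=lambda p:np.array(p)/[5,4.6]+[300,90]
c2=lambda p:np.array(p)/5+[180,230]
c3=lambda p:np.array(p)/5+[240,160]
for p in [(75,292),(268,487),(505,60),(707,220)]: print(ray(S,c1(p),.178).round(4))
print("bar",ray(S,c1((314,287)),.195))
h=[.055,.105]
px=c1([(75,292),(268,487),(707,220),(505,60),(72,380),(255,560)])
for s in (1,-1):
    L=[(-s*.055,-.105,.058),(s*.055,-.105,.058),(s*.055,.105,.058),(-s*.055,.105,.058),(-s*.055,-.105,0),(s*.055,-.105,0)]
    m=px.mean(0);g=ray(S,m,.15)
    for y0 in (0,1.57,3.14,-1.57):
        v,e=fit([(S,L,px)],[g[0],g[1],y0]); print("case",s,v,e.max())
def comb(hh,ps,pd):pass
for p in c2([(525,275),(668,238)]): print("tallbot",ray(S,p,.12))
for p in c3([(208,275),(140,250),(272,218)]): print("tallbot side",ray(D,p,.12))
for p in c3([(208,200),(140,183),(272,148),(208,125)]): print("talltop side",ray(D,p,.156))
for p in c2([(497,145),(643,110)]): print("talltop",ray(S,p,.156))
for p in c2([(55,260),(140,135),(228,185),(145,312)]): print("short top",ray(S,p,.136))
E
```

```text
[0.4555 0.0028 0.178 ]
[0.5647 0.0109 0.178 ]
[0.4379 0.2112 0.178 ]
[0.5455 0.2209 0.178 ]
bar [0.5075863  0.06800819 0.195     ]
case 1 [0.50071843 0.11178094 0.08671756] 0.9
case 1 [0.50071843 0.11178094 0.08671756] 0.9
case 1 [0.50071843 0.11178094 6.36990286] 0.9
case 1 [0.50071843 0.11178094 0.08671756] 0.9
case -1 [ 0.50063403  0.11408187 -0.12117567] 53.8
case -1 [ 0.50063367  0.11408195 -0.1211637 ] 53.8
case -1 [0.5006379  0.11408107 6.16188123] 53.8
case -1 [ 0.50063772  0.1140811  -0.12129828] 53.8
tallbot [ 0.62015731 -0.15643147  0.12      ]
tallbot [ 0.63375754 -0.11014576  0.12      ]
tallbot side [ 0.60122712 -0.101806    0.12      ]
tallbot side [ 0.63160713 -0.11300591  0.12      ]
tallbot side [ 0.58792468 -0.14727385  0.12      ]
talltop side [ 0.59879643 -0.09739574  0.156     ]
talltop side [ 0.62677049 -0.10360429  0.156     ]
talltop side [ 0.58561301 -0.14037318  0.156     ]
talltop side [ 0.61459636 -0.15252972  0.156     ]
talltop [ 0.59022296 -0.14769325  0.156     ]
talltop [ 0.60415306 -0.10183395  0.156     ]
short top [ 0.54320945 -0.28310239  0.136     ]
short top [ 0.51797688 -0.2423232   0.136     ]
short top [ 0.54885638 -0.22542982  0.136     ]
short top [ 0.57369651 -0.26600182  0.136     ]
```

```bash
python3 - <<'E'
from h import *
S=imaging.calibration("scene");D=imaging.calibration("side")
c2=lambda p:np.array(p)/5+[180,230]
c3=lambda p:np.array(p)/5+[240,160]
Ls=[(.017,-.025,0),(.017,.025,0),(-.017,-.025,.036),(-.017,.025,.036)]
Ld=[(-.017,.025,0),(.017,.025,0),(-.017,-.025,0),(-.017,.025,.036),(.017,.025,.036),(-.017,-.025,.036),(.017,-.025,.036)]
ps=c2([(525,275),(668,238),(497,145),(643,110)])
pd=c3([(208,275),(140,250),(272,218),(208,200),(140,183),(272,148),(208,125)])
for v in ([(S,Ls,ps)],[(D,Ld,pd)],[(S,Ls,ps),(D,Ld,pd)]):
    print(fit(v,[.61,-.13,0]))
# rot of tool: y axis dir
from scipy.spatial.transform import Rotation as Ro
print(Ro.from_quat([1.86302122e-01,9.82491755e-01,-1.14e-3,-4.08e-4]).as_matrix().round(3))
E
```

```text
(array([ 0.61204038, -0.12898543, -0.28659824]), array([[0.4, 1. ],
       [0.7, 0.7],
       [0.7, 0.6],
       [0.4, 1.1]]))
(array([ 0.6080525 , -0.12688485, -0.28639869]), array([[0.7, 1.2],
       [0.8, 1.5],
       [1.4, 0.5],
       [0.1, 0.2],
       [1.7, 1.4],
       [1.2, 1.4],
       [0.9, 0.9]]))
(array([ 0.61001427, -0.12866106, -0.28096259]), array([[0.7, 0.1],
       [0.3, 0.5],
       [1.2, 1.6],
       [0.1, 2.3],
       [0. , 0.6],
       [1.4, 0.9],
       [0.7, 0.1],
       [0.6, 0.8],
       [2.4, 1.9],
       [0.4, 1.9],
       [1.7, 1.4]]))
[[-0.931  0.366 -0.001]
 [ 0.366  0.931 -0.002]
 [ 0.    -0.002 -1.   ]]
```

```bash
python3 - <<'E'
from h import *
S=imaging.calibration("scene");D=imaging.calibration("side")
c2=lambda p:np.array(p)/5+[180,230]
c3=lambda p:np.array(p)/5+[240,160]
Rt=R(-.285).T; c=np.array([.611,-.128])
for z in (.12,.13,.14,.15):
    print(z)
    for p in c2([(515,380),(630,310),(655,345)]): 
        w=ray(S,p,z); print(" S",w.round(3),(Rt[:2,:2]@(w[:2]-c)).round(3))
    for p in c3([(145,140),(110,125),(75,188),(110,190)]):
        w=ray(D,p,z); print(" D",w.round(3),(Rt[:2,:2]@(w[:2]-c)).round(3))
E
```

```text
0.12
 S [ 0.648 -0.176  0.12 ] [ 0.05  -0.036]
 S [ 0.648 -0.133  0.12 ] [0.037 0.005]
 S [ 0.662 -0.133  0.12 ] [0.05 0.01]
 D [ 0.656 -0.197  0.12 ] [ 0.063 -0.053]
 D [ 0.675 -0.206  0.12 ] [ 0.083 -0.057]
 D [ 0.672 -0.152  0.12 ] [ 0.065 -0.006]
 D [ 0.657 -0.154  0.12 ] [ 0.052 -0.012]
0.13
 S [ 0.651 -0.177  0.13 ] [ 0.053 -0.036]
 S [ 0.651 -0.135  0.13 ] [0.04  0.004]
 S [ 0.665 -0.134  0.13 ] [0.053 0.009]
 D [ 0.65 -0.18  0.13] [ 0.052 -0.039]
 D [ 0.668 -0.189  0.13 ] [ 0.072 -0.042]
 D [ 0.665 -0.136  0.13 ] [0.054 0.007]
 D [ 0.651 -0.138  0.13 ] [0.041 0.002]
0.14
 S [ 0.654 -0.179  0.14 ] [ 0.056 -0.036]
 S [ 0.654 -0.137  0.14 ] [0.044 0.003]
 S [ 0.667 -0.136  0.14 ] [0.057 0.008]
 D [ 0.644 -0.163  0.14 ] [ 0.042 -0.024]
 D [ 0.662 -0.171  0.14 ] [ 0.061 -0.027]
 D [ 0.659 -0.12   0.14 ] [0.044 0.021]
 D [ 0.645 -0.122  0.14 ] [0.031 0.016]
0.15
 S [ 0.657 -0.18   0.15 ] [ 0.059 -0.037]
 S [ 0.657 -0.139  0.15 ] [0.047 0.002]
 S [ 0.67  -0.138  0.15 ] [0.06  0.007]
 D [ 0.638 -0.146  0.15 ] [ 0.031 -0.009]
 D [ 0.656 -0.154  0.15 ] [ 0.05  -0.013]
 D [ 0.653 -0.104  0.15 ] [0.033 0.034]
 D [ 0.64  -0.106  0.15 ] [0.021 0.029]
```

Call:
send_rows(rows=[[0.215,-0.465,0,0.03],[0.43,-0.93,0,0.0734],[0.43,-0.93,0,0.0734],[0.43,-0.93,0,0.0734],[0.43,-0.93,0,0.0734],[0.43,-0.93,0,0.0734],[0.43,-0.93,0,0.0734]], jaw=0, newtons=30)

```text
time: 1.02
eef_pos: [0.376, 0.3492, 0.2482]
tcp_rot: [-0.043, 0.999, 0.0, -0.0]
contact_force: [-0.6, -0.8, -0.3]
opening: 0.998
```

Call:
send_rows(rows=[[0.1,-0.2,0,0],[0.2,-0.4,0,0],[0.3,-0.65,0,0],[0.428,-0.931,0,0],[0.428,-0.931,0,0],[0.428,-0.931,0,0],[0.428,-0.931,0,0]])

```text
time: 1.9
eef_pos: [0.5043, 0.0713, 0.248]
tcp_rot: [-0.044, 0.999, 0.0, -0.001]
contact_force: [-0.1, 0.6, -0.1]
opening: 0.996
```

```bash
python3 - <<'E'
from h import *
from plant import monitor
print(monitor.get_state()["eef_pos"])
W=imaging.calibration("wrist");np.savez("w1.npz",**W)
cv2.imwrite("pics/w1.png",imaging.read_camera("wrist")[:,:,::-1])
E
```

```text
[0.5042696  0.07126054 0.24795731]
```

View pics/w1.png

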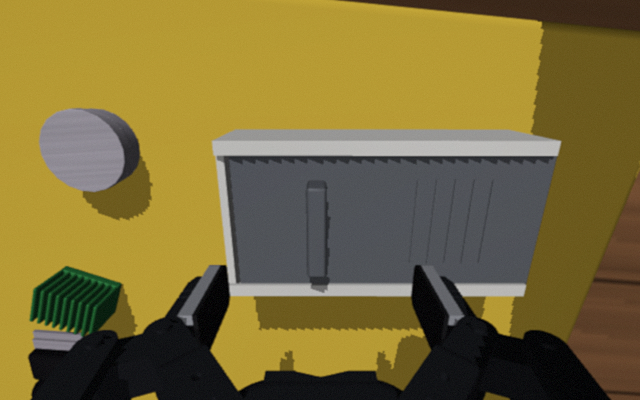

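The wrist view shows the bar top from (316,183) to (316,280), between the fingers. The tall comb, with the longer teeth, is at lower left next to the clipper. I'll check the bar's position numerically.

```bash
python3 - <<'E'
from h import *
W=np.load("w1.npz")
for p in [(317,187),(316,279)]: print(ray(W,p,.195).round(4))
for p in [(214,141),(233,296),(524,296),(559,143)]: print(ray(W,p,.178).round(4))
E
```

```text
[0.4757 0.0679 0.195 ]
[0.5372 0.0726 0.195 ]
[0.4574 0.0036 0.178 ]
[0.5675 0.0152 0.178 ]
[0.549  0.2235 0.178 ]
[0.4399 0.2123 0.178 ]
```

Call:
send_rows(rows=[[0,0,-0.09,0],[0,0,-0.17,0],[0,0,-0.17,0],[0,0,-0.17,0]])

```text
time: 2.45
eef_pos: [0.5047, 0.071, 0.1983]
tcp_rot: [-0.044, 0.999, -0.0, 0.001]
contact_force: [0.0, -0.1, 0.9]
opening: 0.998
```

Call:
send_rows(rows=[[0,0,0,0],[0,0,0,0],[0,0,0,0],[0,0,0,0],[0,0,0,0],[0,0,0,0],[0,0,0,0],[0,0,0,0]], jaw=1, newtons=30)

```text
time: 3.45
eef_pos: [0.5046, 0.0697, 0.1976]
tcp_rot: [-0.043, 0.999, -0.0, 0.0]
contact_force: [-0.6, -1.1, 2.0]
opening: 0.126
```

Call:
send_rows(rows=[[-0.004,0.045,0,0],[-0.008,0.09,0,0],[-0.012,0.14,0,0],[-0.016,0.19,0,0],[-0.02,0.24,0,0],[-0.025,0.29,0,0],[-0.029,0.34,0,0],[-0.0335,0.385,0,0],[-0.0335,0.385,0,0],[-0.0335,0.385,0,0],[-0.0335,0.385,0,0]])

```text
time: 4.82
eef_pos: [0.4945, 0.1856, 0.1976]
tcp_rot: [-0.043, 0.999, -0.001, 0.0]
contact_force: [-1.3, -2.8, 4.1]
opening: 0.131
```

```bash
python3 - <<'E'
from h import *
cv2.imwrite("pics/s2.png",imaging.read_camera("scene")[:,:,::-1])
E
```

```text
(no output)
```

View pics/s2.png

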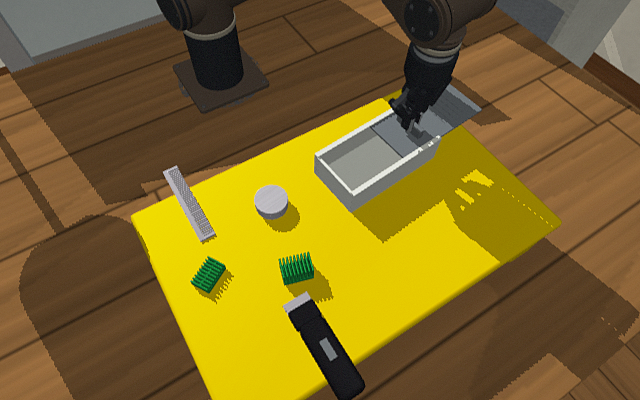

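The cover now stands back and the inside is visible from (325,160) to (400,140). I'll nudge it on to the hard stop, then release and lift.

Call:
send_rows(rows=[[-0.0005,0.007,0,0],[-0.001,0.013,0,0],[-0.001,0.013,0,0],[-0.001,0.013,0,0]])

```text
time: 5.38
eef_pos: [0.4945, 0.1859, 0.1976]
tcp_rot: [-0.044, 0.999, -0.005, -0.0]
contact_force: [-1.7, -15.1, 7.1]
opening: 0.131
```

Call:
send_rows(rows=[[0,0,0,0],[0,0,0,0],[0,0,0,0],[0,0,0,0],[0,0,0.1,0],[0,0,0.23,0],[0,0,0.23,0],[0,0,0.23,0]], jaw=0)

```text
time: 6.38
eef_pos: [0.4937, 0.1893, 0.2656]
tcp_rot: [-0.043, 0.999, 0.0, -0.0]
contact_force: [0.2, 0.5, -0.3]
opening: 1.002
```

```bash
python3 - <<'E'
from plant import monitor
s=monitor.get_state();print(s["eef_pos"],s["opening"],s["contact_force"],s["qpos"])
E
```

```text
[0.49374067 0.18933397 0.26557573] 1.0016223275362393 [ 0.2299627   0.52168781 -0.34295618] [ 1.74123453e-01 -5.18639337e-02  1.91520641e+00  1.48080806e-04
  1.27908481e+00 -1.48320473e+00]
```

Call:
send_rows(rows=[[0.05,-0.1,0.05,-0.03],[0.1,-0.2,0.05,-0.06],[0.15,-0.3,0.05,-0.09],[0.2,-0.4,0.05,-0.12],[0.25,-0.5,0.05,-0.15],[0.3,-0.6,0.05,-0.18],[0.35,-0.7,0.05,-0.21],[0.38,-0.8,0.05,-0.24],[0.395,-0.9,0.05,-0.27],[0.395,-0.95,0.05,-0.3],[0.395,-1.0,0.05,-0.309],[0.395,-1.0,0.05,-0.309],[0.395,-1.0,0.05,-0.309],[0.395,-1.0,0.05,-0.309]], jaw=0.42)

```text
time: 8.12
eef_pos: [0.6125, -0.11, 0.2809]
tcp_rot: [0.8, 0.6, -0.0, -0.0]
contact_force: [0.2, 0.7, 0.5]
opening: 0.579
```

```bash
python3 - <<'E'
from h import *
from plant import monitor
print(monitor.get_state()["eef_pos"])
W=imaging.calibration("wrist");np.savez("w3.npz",**W)
a=imaging.read_camera("wrist")[:,:,::-1]
cv2.imwrite("pics/w3.png",a)
E
```

```text
[ 0.61250834 -0.11000824  0.28087031]
```

View pics/w3.png

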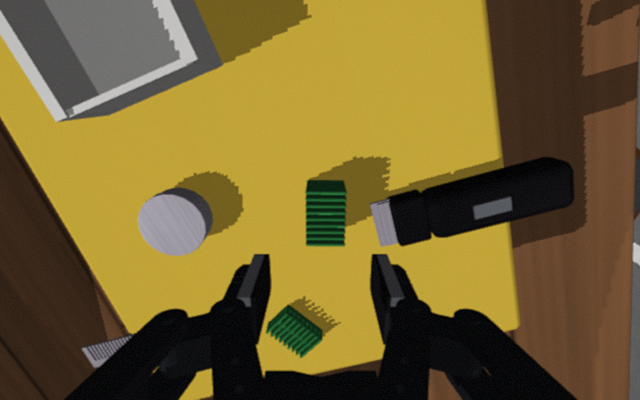

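```bash
python3 - <<'E'
from h import *
a=cv2.imread("pics/w3.png")
cv2.imwrite("pics/c4.png",cv2.resize(a[160:270,270:430],None,fx=5,fy=5,interpolation=cv2.INTER_CUBIC))
W=np.load("w3.npz")
Rt=R(-.285).T[:2,:2]; c=np.array([.611,-.128])
for p,z in [((306,245),.156),((345,245),.156),((306,192),.156),((345,192),.156),((307,181),.12),((344,181),.12),((371,202),.135),((381,246),.135)]:
    w=ray(W,p,z);print(p,w.round(4),(Rt@(w[:2]-c)).round(4))
E
```

```text
(306, 245) [ 0.5904 -0.1474  0.156 ] [-0.0144 -0.0244]
(345, 245) [ 0.6228 -0.1567  0.156 ] [ 0.0194 -0.0243]
(306, 192) [ 0.6044 -0.1013  0.156 ] [-0.0138  0.0238]
(345, 192) [ 0.635  -0.1102  0.156 ] [0.018  0.0239]
(307, 181) [ 0.6036 -0.1019  0.12  ] [-0.0144  0.023 ]
(344, 181) [ 0.6364 -0.1114  0.12  ] [0.0197 0.0231]
(371, 202) [ 0.6547 -0.1326  0.135 ] [0.0433 0.0079]
(381, 246) [ 0.6538 -0.1779  0.135 ] [ 0.0551 -0.0359]
```

View pics/c4.png

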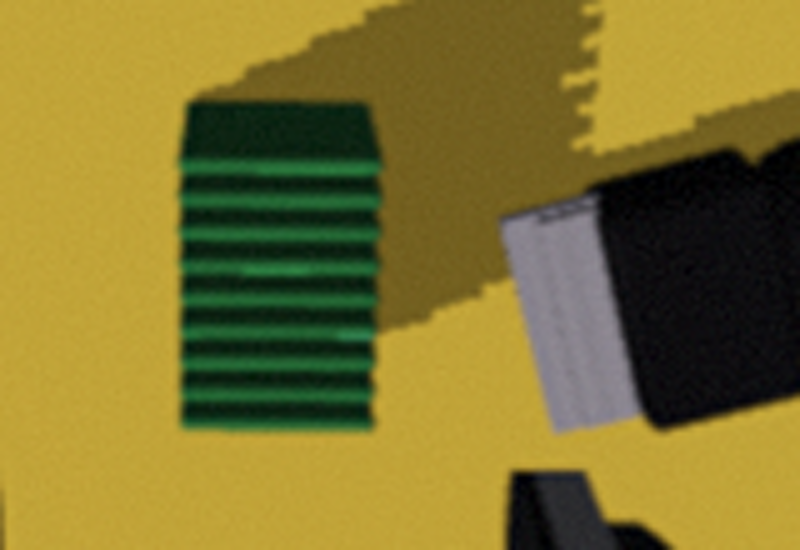

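Call:
send_rows(rows=[[0,-0.038,-0.1,0],[0,-0.038,-0.2,0],[0,-0.038,-0.3,0],[0,-0.038,-0.38,0],[0,-0.038,-0.43,0],[0,-0.038,-0.463,0],[0,-0.038,-0.463,0],[0,-0.038,-0.463,0]])

```text
time: 9.18
eef_pos: [0.6133, -0.1224, 0.1436]
tcp_rot: [0.8, 0.6, 0.001, 0.001]
contact_force: [0.4, -0.1, -0.5]
opening: 0.585
```

```bash
python3 - <<'E'
from h import *
a=imaging.read_camera("wrist")[:,:,::-1]
cv2.imwrite("pics/w4.png",a)
E
```

```text
(no output)
```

View pics/w4.png

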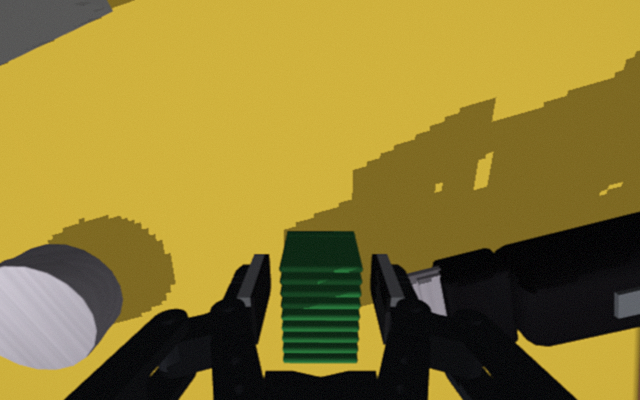

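The comb at (320,300) sits between the pads at x≈265 and 375, and the clipper blade is clear outside the right finger. Closing now.

Call:
send_rows(rows=[[0,0,0,0],[0,0,0,0],[0,0,0,0],[0,0,0,0],[0,0,0,0],[0,0,0,0]], jaw=1, newtons=25)

```text
time: 9.98
eef_pos: [0.6133, -0.1224, 0.1436]
tcp_rot: [0.8, 0.6, 0.001, 0.001]
contact_force: [-0.8, 0.4, 5.8]
opening: 0.388
```

Call:
send_rows(rows=[[0,0,0.06,0],[0,0,0.15,0],[0,0,0.3,0],[0,0,0.4,0],[0,0,0.4,0],[0,0,0.4,0]])

```text
time: 10.72
eef_pos: [0.6118, -0.1218, 0.2606]
tcp_rot: [0.8, 0.6, -0.001, -0.001]
contact_force: [1.1, 0.3, -0.8]
opening: 0.391
```

```bash
python3 - <<'E'
from h import *
from plant import monitor
a=imaging.read_camera("wrist")[:,:,::-1]
cv2.imwrite("pics/w5.png",a)
a=imaging.read_camera("scene")[:,:,::-1]
cv2.imwrite("pics/s5.png",a)
print(monitor.get_state()["eef_pos"])
E
```

```text
[ 0.61149317 -0.1217594   0.25966173]
```

View pics/w5.png

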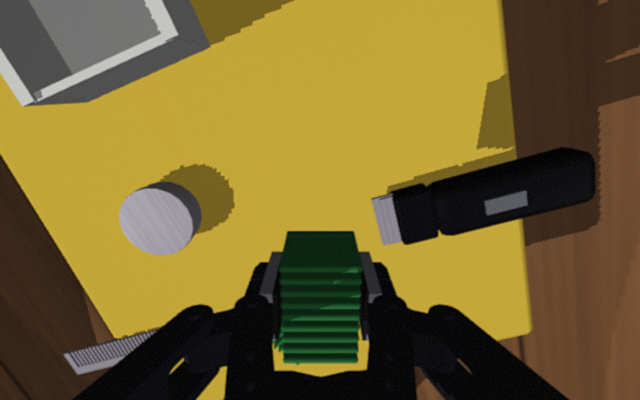

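View pics/s5.png

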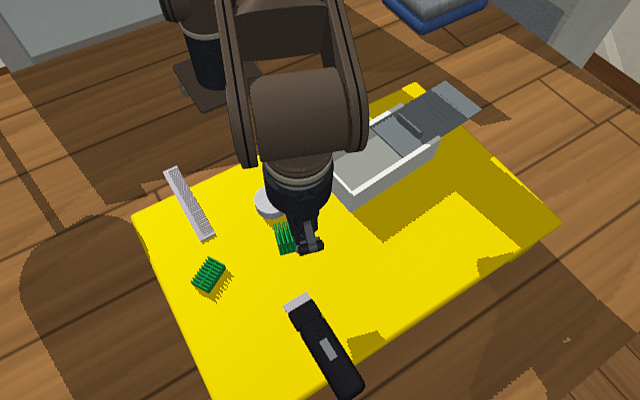

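The comb is held squarely: the opening of 0.39 is about 33 mm, and the picture shows it level between the pads. Carrying it over the case next.

Call:
send_rows(rows=[[-0.04,0.06,0,0.01],[-0.1,0.16,0,0.03],[-0.17,0.3,0,0.05],[-0.24,0.44,0,0.059],[-0.31,0.57,0,0.059],[-0.345,0.64,0,0.059],[-0.357,0.662,0,0.059],[-0.357,0.662,0,0.059],[-0.357,0.662,0,0.059],[-0.357,0.662,0,0.059]])

```text
time: 12.08
eef_pos: [0.5059, 0.0757, 0.2623]
tcp_rot: [0.676, 0.737, -0.0, -0.0]
contact_force: [0.2, -0.4, 0.2]
opening: 0.388
```

```bash
python3 - <<'E'
from h import *
from plant import monitor
print(monitor.get_state()["eef_pos"])
W=imaging.calibration("wrist");np.savez("w6.npz",**W)
a=imaging.read_camera("wrist")[:,:,::-1]
cv2.imwrite("pics/w6.png",a)
E
```

```text
[0.50589001 0.07565375 0.2622701 ]
```

View pics/w6.png

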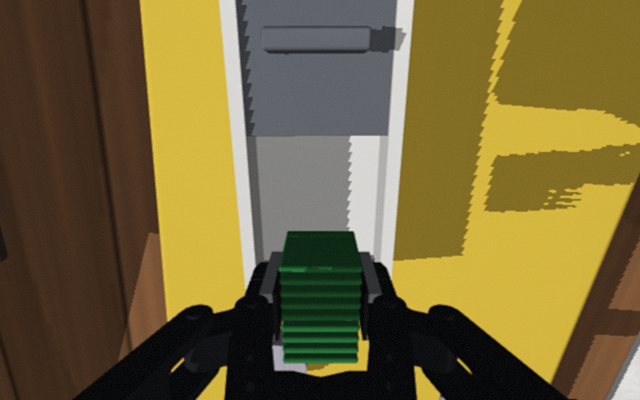

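```bash
python3 - <<'E'
from h import *
W=np.load("w6.npz")
L=np.array([(-.05,-.105,.058),(.05,-.105,.058),(0,-.1,.058),(-.055,.02,.058),(.055,.02,.058),(-.05,.02,.05),(.05,.02,.05),(0,.075,.075)])
print(proj(W,L@R(.0867).T+[.502,.1115,.12]).round(0))
E
```

```text
[[252. 300.]
 [381. 300.]
 [317. 294.]
 [231. 137.]
 [401. 137.]
 [242. 135.]
 [391. 135.]
 [315.  38.]]
```

Rails, cover edge and bar project within 3 px of the picture, so the case pose holds. Lowering.

Call:
send_rows(rows=[[0,0,-0.1,0],[0,0,-0.2,0],[0,0,-0.28,0],[0,0,-0.33,0],[0,0,-0.36,0],[0,0,-0.372,0],[0,0,-0.372,0],[0,0,-0.372,0]])

```text
time: 13.12
eef_pos: [0.5061, 0.0764, 0.1517]
tcp_rot: [0.676, 0.737, 0.001, 0.001]
contact_force: [0.3, 0.5, 0.7]
opening: 0.388
```

```bash
python3 - <<'E'
from h import *
from plant import monitor
s=monitor.get_state();print(s["eef_pos"],s["contact_force"])
a=imaging.read_camera("scene")[90:220,260:460,::-1]
cv2.imwrite("pics/s7.png",cv2.resize(a,None,fx=4,fy=4,interpolation=cv2.INTER_CUBIC))
E
```

```text
[0.50609677 0.07643197 0.15170116] [0.28810551 0.52102285 0.71473878]
```

View pics/s7.png

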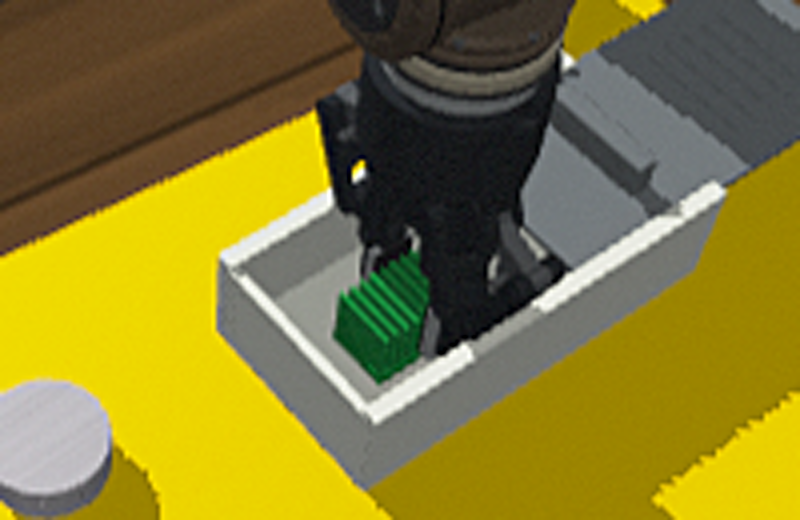

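The comb is inside the case with no contact force yet. I'll lower about 3 mm more to touch the floor, then release.

Call:
send_rows(rows=[[0,0,-0.006,0],[0,0,-0.01,0],[0,0,-0.01,0]])

```text
time: 13.55
eef_pos: [0.5057, 0.0765, 0.1485]
tcp_rot: [0.676, 0.737, 0.0, 0.0]
contact_force: [-1.8, -0.6, 3.9]
opening: 0.396
```

Call:
send_rows(rows=[[0,0,0,0],[0,0,0,0],[0,0,0,0],[0,0,0,0],[0,0,0,0]], jaw=0.42)

```text
time: 14.18
eef_pos: [0.5031, 0.0763, 0.1477]
tcp_rot: [0.676, 0.737, -0.003, -0.002]
contact_force: [-10.6, -1.7, 7.1]
opening: 0.58
```

Call:
send_rows(rows=[[0,0,0.04,0],[0,0,0.1,0],[0,0,0.2,0],[0,0,0.35,0],[0,0,0.35,0],[0,0,0.35,0],[0,0,0.35,0]])

```text
time: 15.05
eef_pos: [0.5048, 0.0765, 0.2514]
tcp_rot: [0.676, 0.737, -0.001, -0.001]
contact_force: [0.2, 0.4, 0.3]
opening: 0.574
```

```bash
python3 - <<'E'
from h import *
from plant import monitor
s=monitor.get_state();print(s["eef_pos"],s["contact_force"],s["qpos"])
W=imaging.calibration("wrist")
cv2.imwrite("pics/w8.png",imaging.read_camera("wrist")[:,:,::-1])
a=imaging.read_camera("scene")[90:220,260:460,::-1]
cv2.imwrite("pics/s8.png",cv2.resize(a,None,fx=4,fy=4,interpolation=cv2.INTER_CUBIC))
E
```

```text
[0.50479322 0.07648343 0.25144184] [0.18245448 0.36522409 0.31124108] [-4.85799816e-02 -8.24452709e-02  1.97028311e+00  2.89429110e-05
  1.25625173e+00 -1.34978541e-01]
```

View pics/s8.png

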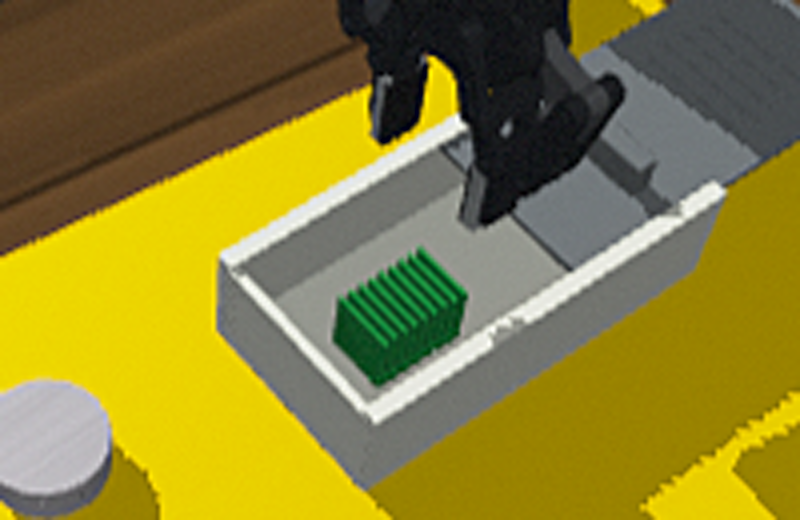

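View pics/w8.png

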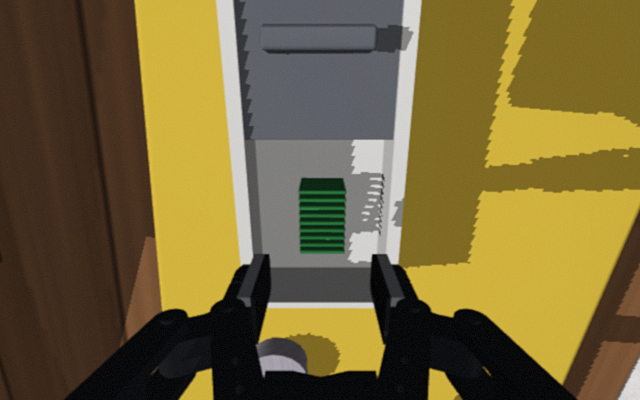

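The comb stands upright and released on the floor at wrist (322,215), clear of both walls. Now I'll turn 90° and go back to the bar.

Call:
send_rows(rows=[[0,0.03,0.03,0.03],[0,0.07,0.03,0.06],[-0.01,0.12,0.03,0.09],[-0.01,0.17,0.03,0.12],[-0.02,0.23,0.03,0.15],[-0.02,0.29,0.03,0.18],[-0.03,0.34,0.03,0.21],[-0.034,0.365,0.03,0.24],[-0.034,0.365,0.03,0.25],[-0.034,0.365,0.03,0.25],[-0.034,0.365,0.03,0.25]], jaw=0)

```text
time: 16.52
eef_pos: [0.4952, 0.1858, 0.2613]
tcp_rot: [-0.043, 0.999, -0.0, -0.0]
contact_force: [-0.5, 0.0, 0.4]
opening: 0.998
```

```bash
python3 - <<'E'
from h import *
from plant import monitor
s=monitor.get_state();print(s["eef_pos"],s["opening"])
W=imaging.calibration("wrist");np.savez("w9.npz",**W)
cv2.imwrite("pics/w9.png",imaging.read_camera("wrist")[:,:,::-1])
E
```

```text
[0.49518364 0.18583704 0.261332  ] 0.9982162588529685
```

View pics/w9.png

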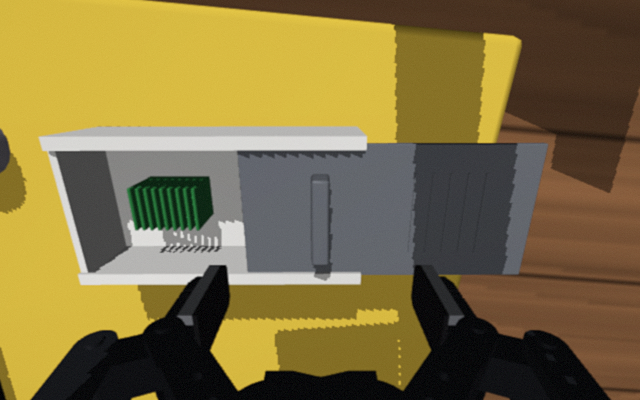

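The bar at (320,222) is between the open fingers (midpoint 320). Descend to z 0.198 and grip.

Call:
send_rows(rows=[[0,0,-0.1,0],[0,0,-0.18,0],[0,0,-0.208,0],[0,0,-0.208,0],[0,0,-0.208,0]])

```text
time: 17.2
eef_pos: [0.4961, 0.186, 0.2007]
tcp_rot: [-0.043, 0.999, 0.0, 0.001]
contact_force: [0.5, 0.2, -0.2]
opening: 1.001
```

Call:
send_rows(rows=[[0,0,0,0],[0,0,0,0],[0,0,0,0],[0,0,0,0],[0,0,0,0],[0,0,0,0],[0,0,0,0],[0,0,0,0]], jaw=1, newtons=30)

```text
time: 18.2
eef_pos: [0.4954, 0.1856, 0.1996]
tcp_rot: [-0.043, 0.999, -0.0, -0.0]
contact_force: [-0.9, -3.2, 2.0]
opening: 0.129
```

Call:
send_rows(rows=[[0.004,-0.045,0,0],[0.008,-0.09,0,0],[0.012,-0.14,0,0],[0.016,-0.19,0,0],[0.02,-0.24,0,0],[0.025,-0.29,0,0],[0.029,-0.34,0,0],[0.0335,-0.38,0,0],[0.0335,-0.39,0,0],[0.0335,-0.39,0,0],[0.0335,-0.39,0,0]])

```text
time: 19.58
eef_pos: [0.5055, 0.0686, 0.1996]
tcp_rot: [-0.043, 0.999, -0.001, 0.0]
contact_force: [-0.9, -1.8, 3.6]
opening: 0.124
```

Call:
send_rows(rows=[[0.0005,-0.006,0,0],[0.001,-0.013,0,0],[0.001,-0.013,0,0],[0.001,-0.013,0,0]])

```text
time: 20.08
eef_pos: [0.5058, 0.0659, 0.1996]
tcp_rot: [-0.043, 0.999, 0.001, 0.0]
contact_force: [0.5, 5.4, 5.0]
opening: 0.127
```

Call:
send_rows(rows=[[0,0,0,0],[0,0,0,0],[0,0,0,0],[0,0,0,0],[0,0,0.1,0],[0,0,0.25,0],[0,0,0.35,0],[0,0,0.35,0],[0,0,0.35,0]], jaw=0)

```text
time: 21.2
eef_pos: [0.5051, 0.065, 0.303]
tcp_rot: [-0.043, 0.999, 0.0, -0.001]
contact_force: [0.1, 0.6, 0.3]
opening: 1.003
```

```bash
python3 - <<'E'
from h import *
from plant import monitor
s=monitor.get_state();print(s["eef_pos"],s["contact_force"],s["opening"])
W=imaging.calibration("wrist");np.savez("w10.npz",**W)
cv2.imwrite("pics/w10.png",imaging.read_camera("wrist")[:,:,::-1])
cv2.imwrite("pics/s10.png",imaging.read_camera("scene")[:,:,::-1])
E
```

```text
[0.50508926 0.06500923 0.30299999] [0.06832766 0.57271598 0.25162417] 1.003071212260457
```

View pics/w10.png

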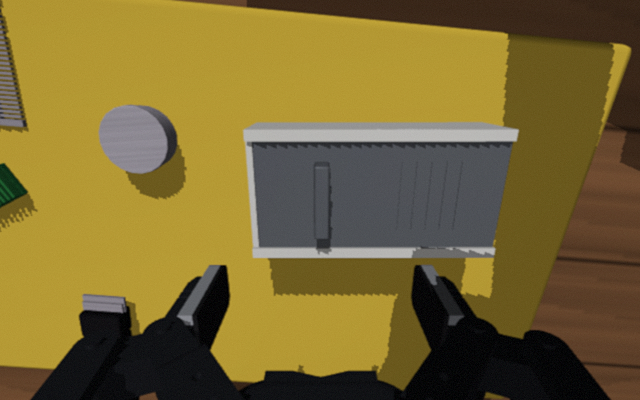

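View pics/s10.png

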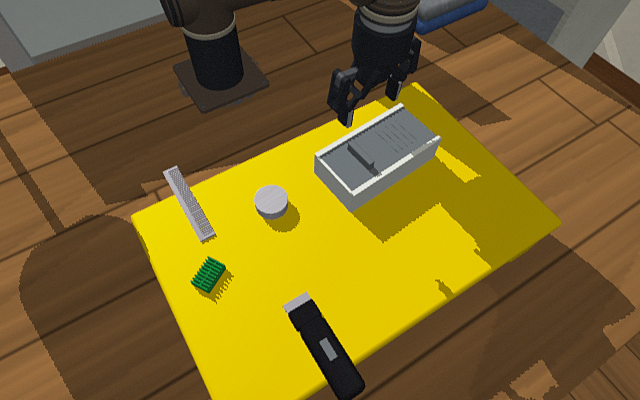

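The cover is fully shut, with no gap at the -y rim (wrist x≈255) and the bar at (322,205). The short comb is still at scene (208,275) and the arm is clear.

```bash
python3 -c "
from plant import workorder; print(workorder.sign_off())"
```

```text
the job is handed in; nothing more can be done
None
```

I slid the cover back to its stop, stood the tall guard comb on the case floor, released it, and slid the cover shut again. I handed the job in at about 21 s on the robot's clock; sign-off gives no verdict.

- **Cover:** It travelled about 120 mm between stops. Pushing against each stop gave about 15 N when open and 5 N when shut. The last wrist and scene pictures show no gap at the shut end.
- **Tall comb:** After release, the pictures showed it upright on the floor, clear of both walls. I could not see it once the cover was shut.
- **Short comb:** It sits at the same pixels in the first and last scene pictures.
- **Arm:** At hand-in the gripper was open and about 10 cm above its grip height on the bar, with a force reading below 1 N (noise level).

**Off-plan contact:** When I released the comb, a reading of about 11 N sideways showed a finger touching the case wall. It did not visibly disturb the comb or the case.

**Small disagreements:** The scene and wrist cameras differed by 2–3 mm on the case and comb positions. I used values in between, and both grasps held.

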